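Top up the gold-leaf caddy and hold it up level

TASK

The last roll of gold leaf is lying in a white box lid: lay it gently into the gap on top of the two uncovered rolls in the wooden carrying caddy, squarely in line with them, so that both ends of the caddy carry a pyramid of three, and let go of it. Then pick the caddy up by its handle, lift it level about 10 cm clear of the table with all six rolls aboard, and hold it there steady for the gilder: finish while still holding it up. Do not tip the caddy on the way, and leave the other things on the table where they are.

Things in the scene. Friction and masses are not known exactly. Their poses are not given: they have to be found in the camera images.
- roll_last: the roll to be added: a gold cylinder with pale paper ends, 50 mm diameter, 60 mm long, 45 g, lying on its side in the white box lid; origin at its middle (start height 28 mm), own x along its axis (level). It can roll about its axis.
- boxlid: fixed shallow white card lid, 110 x 72 mm outside, walls 10 mm high, floor 3 mm; origin on the table under its centre, x along its length and along the roll lying in it. It lies to the left or right of the robot's middle line, the caddy on the other side, turned any way within 80 degrees.
- caddy: loose plywood caddy, 119 (x) by 216 mm (y), 360 g +-15 %, any yaw; origin at the centre of its underside, z up. Rim 38 mm high, floor 8 mm thick; a handle board stands across its middle. Each end bay (103 x 64 mm, centred at y = +-68 mm) holds two rolls side by side, axes along y, centres at x = +-26.5 mm, 33 mm up; only the bay at -y has a third on top
- caddy_handle (a point): middle of the caddy's handle bar, 155 mm above the underside: a level bar along the caddy's x, 103 mm long, 16 mm thick in y, 26 mm high (top at 168 mm), with a hand slot 36 mm high below it. Everything else in the caddy stays lower than 102 mm, apart from the two uprights at the bar's ends.
- caddy_gap (a point): where the middle of the added roll comes to rest in the gap over the two uncovered rolls: caddy x = 0, y = +68 mm, 75.4 mm above the caddy's underside; its axis then lies along the caddy's y. The tops of the two rolls below are 58 mm above the underside.
- roll_c: same roll of gold leaf (50 mm diameter, 60 mm long, 45 g); origin at its middle, own x along its axis. Lower roll of the uncovered pair, at the caddy's -x side.
- roll_d: same roll of gold leaf (50 mm diameter, 60 mm long, 45 g); origin at its middle, own x along its axis. Lower roll of the uncovered pair, at the caddy's +x side.
- roll_top: same roll of gold leaf (50 mm diameter, 60 mm long, 45 g); origin at its middle, own x along its axis. On top of the finished pyramid at the caddy's -y end.
- roll_a: same roll of gold leaf (50 mm diameter, 60 mm long, 45 g); origin at its middle, own x along its axis. Lower roll at the -y end, -x side.
- roll_b: same roll of gold leaf (50 mm diameter, 60 mm long, 45 g); origin at its middle, own x along its axis. Lower roll at the -y end, +x side.
- narrow_roll: bystander: a smaller, narrow roll standing flat on its end, 42 mm diameter, 24 mm high, between lid and caddy; origin under it
- elephant: bystander: small gilded elephant, 75 mm long, 54 mm high, between lid and caddy; origin under it
- size_jar: bystander: amber jar with dark cap, 60 mm diameter, 75 mm high, beyond the work; origin under it. A fixed white pot of brushes, 205 mm high, stands 150 to 250 mm to its left (+y), a little farther away
- water_cup: bystander: clear empty cup, 68 mm diameter, 75 mm high, beyond the work; origin under it
- burnisher: bystander: burnishing tool, 165 mm long, 14 mm thick, lying beyond the work; origin under it, x along it

How it is judged:
By the outcome, as a careful person would: the job done as asked, in the order asked, and still so for the second after the job is handed in, while the arm keeps its last pose, push and grip.
It also fails if it takes over 58 s, if anything falls off the work surface, if the arm or the gripper's body presses on something with over 40 N, if the wrist force passes 120 N, or if a joint passes its speed limit or range.

ROBOT

A 6-joint arm with a two-finger parallel gripper is mounted at the origin on the work surface. World frame = base frame: x ahead of the robot, y to its left, z up, the work surface at z = 0. Lengths are in m, angles in rad, forces in N, time in s.
With the tool pointing down it reaches from about 0.4 to 0.825 m from the base axis. Payload 7 kg.
Tool frame: the origin (TCP) lies on the mounting face of the last link; the fingertips stand arm.tcp_to_tips ahead of it and the grasp point (between the pads) lies 159 mm ahead of it (arm.tcp_to_tips is the distance from the TCP to the fingertips, in m); z points along the fingers, y is the direction in which the jaws open and shut (so a half turn about z gives the same grasp; the last joint's range is limited). The gripper opens to 88 mm and grips with 3 to 60 N. Pads are 19 mm wide; open, the fingers measure 130 mm over their backs; the gripper's body (78 mm by 193 mm) begins 47 mm behind the grasp point.
Start: joints at [-0.934, 0.359, 0.012, 0, -1.224, -0.288], TCP at [0.231, -0.634, 0.405] pointing down, gripper open.
Joint ranges: [-3.07, 3.07], [-1.43, 2.12], [-1.02, 1.25], [-3.03, 1.67], [-3.05, -0], [-3.03, 3.03]. Speed limits (rad/s): [2.39, 2.39, 3.01, 3.14, 3.14, 3.14].

INTERFACE

Orientations are given as [roll, pitch, yaw] about the fixed x, y, z axes, in that order (R = Rz(yaw) Ry(pitch) Rx(roll)).
In Python, from station import arm, cams, job_done, finder gives the robot as it stands.
- The arm moves only by the tool play_rows, never from a script. Its argument "targets" is a list that holds one entry, the list of rows, each a list of 4 numbers: the shift along the tool's x, y, z in m, then the turn about the tool's z in degrees. A call has 1 to 5 rows; each row is the pose to reach, as a shift and turn from the pose commanded when the call began, along the tool's axes at that moment; what a row does not reach only later rows make up. A row lasts 1/8 s, in which the tool goes at most 62.5 mm and 10.7 degrees, less where a joint would pass 70% of its speed; a pose out of reach is approached as far as the arm can. A call with a gripper value outside its range is refused whole. "grip" is the closure in counts, from 0 (fully open) to 255 (shut), set as the call begins (left out, the last holds). The fingers move at their own pace and stop on an object; "newtons" is the grip in N (left out, the last holds). Time passes only in rows, so rows that repeat a pose let the fingers close. It gives the time, the measured TCP pose, the force and the opening at its end, in the units of the state.
- arm.get_state(): the state, without advancing time (a new reading comes with each control period).
- cams.grab_frame(name): name is "side" or "top" or "wrist"; returns (picture, depth): 384x512x3 uint8, red, green, blue; 384x512 float32, m along the optical axis (not along the pixel's ray), 0 where there is no reading.
- cams.camera_params(name): a dict with "intrinsics" (3x3 intrinsics, pixels), "D" ([k1, k2, p1, p2, k3] as OpenCV has them; the pictures are not rectified), "position" and "attitude" of the camera in the world. Camera axes: x right, y down, z forward; pixel columns grow to the right and rows downward; lengths in m; the calibration is good to about 2 mm. A picture is of the moment at which its call begins: read the wrist's pose just before it. camera_params takes no time and is no camera call; for the wrist camera it gives the pose at the moment of the call.
- job_done(): hands the job in, once; it reports no verdict.
Trained networks look in the newest picture that a camera, given by its name, has taken for a name from the list of things; names that differ only in an ending like _2 or _b are one class to them, and where a whole thing is asked for, a point or a joint stands for the part that bears it (a point fixed in the world has none). Each returns a list of dicts, best first, with "score" (0 to 1); they miss things now and then, are a little off and sometimes report something else, mostly with a low value. They report only what shows in the picture. A call takes as long as a camera call.
- finder.find_in(camera, query): "xyz" ([x, y, z] in m, in world coordinates, good to about 4 mm: the middle of the surface that is visible of it).
- finder.masks_of(camera, query): "mask" (384x512 bool, what is visible of it).
The state is a dict: "t": time; "q": joint angles; "qd": joint speeds; "joint_efforts": joint torques, N m; "eef_pos": TCP position; "ee_rot": TCP orientation; "force": force on the tool from outside, world axes, zero at the start; "moment": the same for the moment, N m; "width": finger opening in m.
Only numpy, scipy, OpenCV 4.12 (cv2) and the standard library are available. Lean on these libraries where they do the work, as an engineer would, in place of code of your own. Each camera call takes 0.05 s, during which the arm holds its last target. There are 200 camera calls.

## Working session

There is one attempt and no reset: what is moved stays moved. The work goes in short steps, Python scripts to look and compute and a tool call to move; the robot and the scene stay as the last step left them, time stands still between calls to the robot, and variables do not carry over. Pictures are saved under pics/ and viewed, about 8 in all and at most 12, crops included, and the job is handed in when it is done.

Besides the shell and the picture viewer there is one more tool, called after ">>>" in YAML: its name, and indented under it one key for each argument. play_rows: Moves the arm, as the interface text tells. Its arguments: {"type":"object","properties":{"targets":{"type":"array","items":{"type":"array","items":{"type":"array","items":{"type":"number"}}}},"grip":{"type":"number"},"newtons":{"type":"number"}},"required":["targets"]}

```bash
mkdir -p pics; ls; cat > h.py <<'E'
import numpy as np, cv2
from station import arm, cams, finder
from scipy.spatial.transform import Rotation as R
def rot(a):
    a=np.array(a,float)
    if a.shape==(3,3): return a
    return (R.from_quat(a) if a.size==4 else R.from_euler('xyz',a)).as_matrix()
def cloud(name):
    img,d=cams.grab_frame(name); p=cams.camera_params(name)
    h,w=d.shape; u,v=np.meshgrid(np.arange(w),np.arange(h))
    n=cv2.undistortPoints(np.stack([u,v],-1).reshape(-1,1,2).astype(np.float64),np.array(p["intrinsics"],float),np.array(p["D"],float)).reshape(h,w,2)
    P=np.dstack([n*d[...,None],d])@rot(p["attitude"]).T+np.array(p["position"])
    P[d==0]=np.nan
    return img,P
E
python3 - <<'E'
from h import *
s=arm.get_state(); print({k:np.round(v,3) for k,v in s.items()}, arm.tcp_to_tips)
for c in ["top","side"]:
    img,P=cloud(c); np.savez(c+".npz",img=img,P=P); cv2.imwrite(f"pics/{c}0.png",img[...,::-1])
    p=cams.camera_params(c); print(c,p["position"],p["attitude"])
    for q in ["roll_last","boxlid","caddy","caddy_handle","caddy_gap","narrow_roll","elephant"]:
        print(q,[(np.round(r["xyz"],3),round(r["score"],2)) for r in finder.find_in(c,q)][:7])
a=cv2.imread("pics/top0.png");b=cv2.imread("pics/side0.png")
cv2.imwrite("pics/both0.png",cv2.resize(np.vstack([a,b]),(400*1,600)))
E
```

```text
pics
{'t': np.float64(0.0), 'q': array([-0.934,  0.359,  0.011, -0.   , -1.224, -0.288]), 'qd': array([-0.001,  0.001,  0.002,  0.001, -0.   ,  0.001]), 'joint_efforts': array([ 1.0000e-03, -5.8273e+01,  2.9305e+01,  6.9970e+00,  7.0000e-03,
       -0.0000e+00]), 'eef_pos': array([ 0.231, -0.634,  0.404]), 'ee_rot': array([ 3.14 , -0.   , -2.793]), 'force': array([-0.057,  0.115, -0.265]), 'moment': array([0.001, 0.069, 0.01 ]), 'width': np.float64(0.088)} 0.1781
top [ 0.51234432 -0.00804017  1.06840704] [-3.08951792e+00 -2.07254950e-03 -1.55612237e+00]
roll_last [(array([0.526, 0.242, 0.049]), 0.64), (array([ 0.49 , -0.196,  0.042]), 0.27)]
boxlid [(array([0.509, 0.23 , 0.003]), 0.72)]
caddy []
caddy_handle [(array([ 0.493, -0.199,  0.039]), 0.87)]
caddy_gap [(array([ 0.494, -0.205,  0.039]), 0.81)]
narrow_roll [(array([ 0.458, -0.01 ,  0.025]), 0.53), (array([ 0.43 , -0.249,  0.057]), 0.36)]
elephant [(array([0.611, 0.009, 0.046]), 0.57)]
side [0.05052539 0.70341083 0.61270676] [-2.07718917 -0.0065343  -2.48111254]
roll_last []
boxlid [(array([0.502, 0.247, 0.004]), 0.8), (array([ 0.554, -0.215,  0.052]), 0.74)]
caddy [(array([ 0.481, -0.159,  0.034]), 0.83)]
caddy_handle [(array([0.599, 0.023, 0.039]), 0.69), (array([ 0.48 , -0.155,  0.035]), 0.59), (array([0.737, 0.064, 0.055]), 0.26)]
caddy_gap [(array([ 0.478, -0.158,  0.038]), 0.95)]
narrow_roll [(array([0.455, 0.004, 0.022]), 0.57), (array([ 0.486, -0.159,  0.034]), 0.46)]
elephant [(array([0.599, 0.02 , 0.039]), 0.86)]
```

View pics/top0.png

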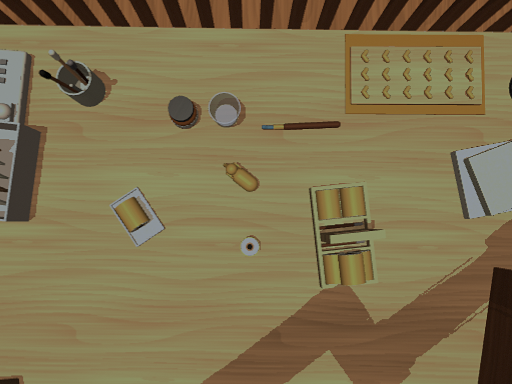

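The top view shows the lid with its roll at (136,215). The caddy is at (344,235), with its uncovered pair at the far end (340,203) and the pyramid near (348,268). The handle is at (352,237). The narrow roll is at (250,246) and the elephant at (241,177).

```bash
python3 - <<'E'
from h import *
for c in ["top","side"]:
    P=np.load(c+".npz")["P"]; x,y,z=P[...,0],P[...,1],P[...,2]
    def sel(x0,x1,y0,y1,z0,z1): return P[(x>x0)&(x<x1)&(y>y0)&(y<y1)&(z>z0)&(z<z1)]
    def rect(n,Q,fz=False):
        if len(Q)<8: print(c,n,len(Q));return
        r=cv2.minAreaRect((Q[:,:2]*1000).astype(np.float32)); m=np.median(Q,0)
        e,V=np.linalg.eigh(np.cov(Q[:,:2].T)); a=V[:,1]
        print(c,n,len(Q),"rect",np.round(r[0],1),np.round(r[1],1),round(r[2],1),"pca",round(np.degrees(np.arctan2(a[1],a[0])),1),"mean",np.round(Q.mean(0),4),"z",np.round(np.percentile(Q[:,2],[2,50,98]),3))
    rect("lid",sel(.4,.62,.15,.35,.006,.08))
    rect("roll",sel(.4,.62,.15,.35,.02,.08))
    rect("rolltop",sel(.4,.62,.15,.35,.045,.08))
    rect("caddy",sel(.35,.68,-.32,-.08,.025,.2))
    rect("low",sel(.35,.68,-.32,-.08,.025,.042))
    rect("handle",sel(.35,.68,-.32,-.08,.15,.2))
    rect("toproll",sel(.35,.68,-.32,-.08,.09,.105))
    rect("pair",sel(.52,.68,-.32,-.08,.054,.07))
E
```

```text
top lid 1008 rect [528.5 226.5] [112.2 103.4] 34.7 pca -143.8 mean [0.5237 0.2404 0.0355] z [0.006 0.044 0.054]
top roll 720 rect [525. 244.] [61.9 49.3] 35.3 pca -147.3 mean [0.5254 0.2411 0.046 ] z [0.027 0.048 0.054]
top rolltop 478 rect [525.  244.4] [61.  38.4] 36.6 pca -145.9 mean [0.5253 0.2437 0.05  ] z [0.045 0.05  0.055]
top caddy 5047 rect [ 488.5 -208.2] [216.1 120.1] 6.7 pca -175.4 mean [ 0.4881 -0.2034  0.0671] z [0.031 0.053 0.169]
top low 1653 rect [ 488.5 -208.2] [216.1 120.1] 6.7 pca -176.1 mean [ 0.4949 -0.2019  0.0367] z [0.027 0.037 0.041]
top handle 513 rect [ 488.5 -207.7] [ 16.2 103. ] 6.8 pca 96.9 mean [ 0.4887 -0.2067  0.1667] z [0.154 0.167 0.171]
top toproll 631 rect [ 443.1 -209.4] [106.8  95.3] 6.8 pca -168.3 mean [ 0.4239 -0.2137  0.0969] z [0.09  0.097 0.103]
top pair 621 rect [ 555.8 -198.6] [60.7 85.1] 6.4 pca 96.8 mean [ 0.556  -0.1998  0.0566] z [0.054 0.056 0.06 ]
side lid 1393 rect [522.4 240.7] [110.6  75.8] 34.6 pca -136.9 mean [0.5157 0.2542 0.0327] z [0.007 0.037 0.054]
side roll 969 rect [523.5 249. ] [61.7 46.6] 36.5 pca -141.0 mean [0.5175 0.2555 0.0425] z [0.022 0.045 0.054]
side rolltop 485 rect [525.3 247.4] [60.9 36.8] 35.6 pca -144.7 mean [0.5226 0.2503 0.0505] z [0.045 0.051 0.054]
side caddy 3986 rect [ 488.6 -205. ] [216.6 122.7] 7.6 pca -171.6 mean [ 0.4723 -0.1864  0.0709] z [0.027 0.056 0.168]
side low 1133 rect [ 488.6 -204.9] [217.1 122. ] 7.9 pca -163.9 mean [ 0.4697 -0.1717  0.0349] z [0.025 0.036 0.041]
side handle 306 rect [ 489.2 -206.3] [ 17.5 107.9] 6.6 pca 95.1 mean [ 0.4859 -0.1969  0.1635] z [0.151 0.167 0.17 ]
side toproll 404 rect [ 440.5 -204. ] [105.1  99.8] 87.6 pca -160.2 mean [ 0.4405 -0.2004  0.097 ] z [0.09  0.098 0.104]
side pair 265 rect [ 556.1 -195.9] [59.  85.3] 6.6 pca 95.9 mean [ 0.5557 -0.193   0.0567] z [0.054 0.057 0.059]
```

```bash
cat >> h.py <<'E'
def to(*wps):
    "shift/turn in tool axes from present pose to world grasp-point poses (x,y,z,yaw deg), TCP 159 mm above"
    s=arm.get_state(); r=rot(s["ee_rot"]); yaw=np.degrees(np.arctan2(r[1,0],r[0,0]))
    print("t",round(float(s["t"]),2),"grasp pt",np.round(np.array(s["eef_pos"])+.159*r[:,2],4),"yaw",round(yaw,2),"z-axis",np.round(r[:,2],3),"F",np.round(s["force"],1),"w",round(float(s["width"]),4))
    for x,y,z,w in wps:
        d=r.T@(np.array([x,y,z+.159])-s["eef_pos"]); a=-((w-yaw+180)%360-180)
        print(" to",(x,y,z,w),"->",np.round(d,4),round(a,2))
E
python3 - <<'E'
from h import *
to((.40,-.40,.24,-155),(.50,-.15,.24,-150),(.525,.1,.24,-146),(.525,.245,.16,-144.7))
E
```

```text
t 0.8 grasp pt [ 0.2306 -0.6344  0.2457] yaw -160.02 z-axis [ 0. -0. -1.] F [ 0.8 -0.2  0. ] w 0.0878
 to (0.4, -0.4, 0.24, -155) -> [-0.2392  0.1624  0.0057] -5.02
 to (0.5, -0.15, 0.24, -150) -> [-0.4186  0.3632  0.0057] -10.02
 to (0.525, 0.1, 0.24, -146) -> [-0.5276  0.5896  0.0057] -14.02
 to (0.525, 0.245, 0.16, -144.7) -> [-0.5771  0.7258  0.0857] -15.32
```

>>> play_rows:
  targets:
    - [[-0.048,0.032,0,0],[-0.096,0.065,0,0],[-0.144,0.097,0,0],[-0.192,0.13,0,0],[-0.239,0.162,0,0]]
  grip: 0

```text
t: 1.42
eef_pos: [0.4007, -0.3988, 0.405]
ee_rot: [-3.141, 0.0, -2.793]
force: [0.8, -0.3, 0.1]
width: 0.0876
```

>>> play_rows:
  targets:
    - [[-0.036,0.04,0,0],[-0.072,0.08,0,0],[-0.108,0.12,0,0],[-0.144,0.16,0,0],[-0.18,0.201,0,0]]

```text
t: 2.05
eef_pos: [0.5007, -0.1483, 0.4051]
ee_rot: [-3.141, 0.001, -2.793]
force: [0.9, -0.3, -0.2]
width: 0.0874
```

>>> play_rows:
  targets:
    - [[-0.022,0.045,0,0],[-0.044,0.09,0,0],[-0.066,0.135,0,0],[-0.088,0.18,0,0],[-0.109,0.226,0,0]]

```text
t: 2.68
eef_pos: [0.5255, 0.1013, 0.405]
ee_rot: [3.142, 0.001, -2.793]
force: [1.0, -0.9, 0.5]
width: 0.0877
```

>>> play_rows:
  targets:
    - [[-0.02,0.045,0.02,-6],[-0.035,0.09,0.04,-12],[-0.05,0.136,0.06,-15.3],[-0.05,0.136,0.086,-15.3],[-0.05,0.136,0.086,-15.3]]

```text
t: 3.3
eef_pos: [0.5254, 0.2446, 0.3168]
ee_rot: [-3.141, -0.004, -2.525]
force: [-0.4, -0.1, -0.1]
width: 0.0879
```

```bash
python3 - <<'E'
from h import *
img,P=cloud("wrist"); cv2.imwrite("pics/w1.png",img[...,::-1])
x,y,z=P[...,0],P[...,1],P[...,2]
for z0 in (.02,.035,.046):
    Q=P[(np.hypot(x-.525,y-.245)<.06)&(z>z0)&(z<.07)]
    if len(Q)>8:
        r=cv2.minAreaRect((Q[:,:2]*1000).astype(np.float32)); print(z0,len(Q),np.round(r[0],1),np.round(r[1],1),round(r[2],1),np.round(Q[:,2].max(),4))
to((.525,.245,.08,-144.7),(.525,.245,.034,-144.7))
E
```

```text
0.02 3473 [527.3 245.7] [61.6 49.2] 34.6 0.0567
0.035 3329 [527.3 245.7] [61.6 48.7] 34.4 0.0567
0.046 2625 [527.5 245.8] [61.2 39.2] 34.3 0.0567
t 3.35 grasp pt [0.5257 0.2442 0.1593] yaw -144.7 z-axis [-0.001 -0.001 -1.   ] F [-0.4  1.1 -0.1] w 0.0873
 to (0.525, 0.245, 0.08, -144.7) -> [0.0003 0.001  0.0793] 0.0
 to (0.525, 0.245, 0.034, -144.7) -> [0.0002 0.001  0.1253] 0.0
```

View pics/w1.png

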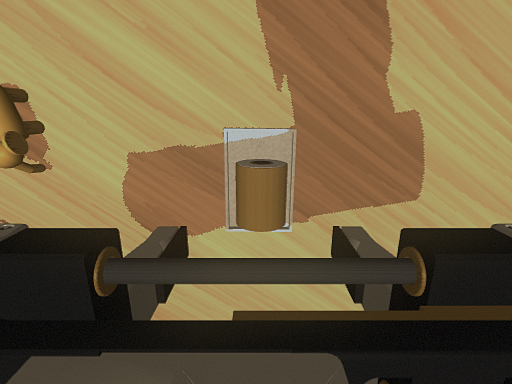

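The wrist view shows the roll centred between the fingers at (262,195) and aligned with the tool, so I descend and grip.

>>> play_rows:
  targets:
    - [[0,0.001,0.04,0.4],[0,0.001,0.08,0.4],[0,0.001,0.105,0.4],[0,0.001,0.12,0.4],[0,0.001,0.125,0.4]]

```text
t: 3.98
eef_pos: [0.5259, 0.2452, 0.194]
ee_rot: [-3.141, 0.001, -2.533]
force: [-0.3, 0.7, -0.4]
width: 0.0876
```

>>> play_rows:
  targets:
    - [[0,0,0,0],[0,0,0,0],[0,0,0,0],[0,0,0,0],[0,0,0,0]]
  grip: 255
  newtons: 8

```text
t: 4.6
eef_pos: [0.5255, 0.2455, 0.1939]
ee_rot: [3.142, 0.0, -2.533]
force: [-0.6, -0.5, 2.1]
width: 0.0497
```

>>> play_rows:
  targets:
    - [[0,0,0,0],[0,0,0,0],[0,0,0,0],[0,0,0,0],[0,0,0,0]]

```text
t: 5.22
eef_pos: [0.5256, 0.2455, 0.1939]
ee_rot: [3.142, 0.0, -2.533]
force: [-2.2, 0.1, 5.8]
width: 0.0497
```

>>> play_rows:
  targets:
    - [[0,0,-0.01,0],[0,0,-0.04,0],[0,0,-0.08,0],[0,0,-0.12,0],[0,0,-0.15,0]]

```text
t: 5.85
eef_pos: [0.5255, 0.2452, 0.3459]
ee_rot: [3.141, 0.001, -2.533]
force: [0.0, 0.2, -1.3]
width: 0.0493
```

>>> play_rows:
  targets:
    - [[0,0,-0.03,0],[0,0,-0.06,0],[0,0,-0.065,0],[0,0,-0.065,0]]

```text
t: 6.35
eef_pos: [0.5252, 0.2452, 0.4086]
ee_rot: [3.141, -0.0, -2.533]
force: [-0.2, 0.4, -1.2]
width: 0.0497
```

```bash
python3 - <<'E'
from h import *
img,P=cloud("wrist"); a=img
img,P=cloud("side"); np.savez("s2.npz",img=img,P=P)
cv2.imwrite("pics/b2.png",np.hstack([a,img])[...,::-1][:, :])
x,y,z=P[...,0],P[...,1],P[...,2]
hsv=cv2.cvtColor(img,cv2.COLOR_RGB2HSV)
g=(np.abs(x-.526)<.05)&(np.abs(y-.2455)<.05)&(z>.17)&(z<.29)&(hsv[...,1]>110)
Q=P[g]; print(len(Q),Q.min(0),Q.max(0)) if len(Q) else print("none")
to((.526,0,.25,-160),(.556,-.198,.25,-173.3),(.556,-.1985,.0825,-173.3))
b=cv2.resize(cv2.imread("pics/b2.png"),(800,300));cv2.imwrite("pics/b2s.png",b)
E
```

```text
613 [0.48666246 0.20653803 0.21945121] [0.54340202 0.28763193 0.27056821]
t 6.45 grasp pt [0.5249 0.245  0.2485] yaw -145.13 z-axis [-0.002 -0.001 -1.   ] F [-0.2 -1.  -1.1] w 0.0501
 to (0.526, 0, 0.25, -160) -> [ 0.1395 -0.2016 -0.0012] 14.87
 to (0.556, -0.198, 0.25, -173.3) -> [ 0.2281 -0.3812 -0.0011] 28.17
 to (0.556, -0.1985, 0.0825, -173.3) -> [ 0.228  -0.3816  0.1664] 28.17
```

View pics/b2s.png

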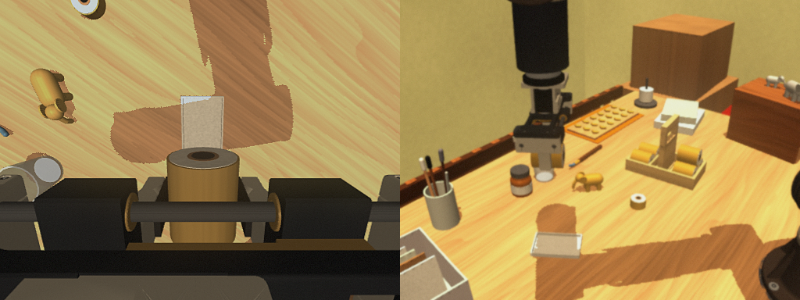

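The side view shows the roll gripped level above the empty lid. I now carry it over to the gap.

>>> play_rows:
  targets:
    - [[0.015,-0.02,0,0],[0.04,-0.06,0,0],[0.065,-0.105,0,0],[0.09,-0.15,0,0],[0.114,-0.19,0,0]]

```text
t: 7.08
eef_pos: [0.5401, 0.0218, 0.408]
ee_rot: [3.141, -0.001, -2.533]
force: [1.0, -0.7, 0.2]
width: 0.0495
```

>>> play_rows:
  targets:
    - [[0.025,-0.04,0,0],[0.05,-0.08,0,3],[0.075,-0.125,0,11],[0.1,-0.17,0,20],[0.114,-0.191,0,28]]

```text
t: 7.7
eef_pos: [0.5555, -0.2006, 0.4075]
ee_rot: [3.141, -0.002, -3.029]
force: [-1.1, 0.5, -0.8]
width: 0.0497
```

>>> play_rows:
  targets:
    - [[0,0,0,0],[0,0,0,0]]

```text
t: 7.95
eef_pos: [0.5559, -0.1977, 0.4081]
ee_rot: [3.141, -0.001, -3.02]
force: [-0.5, -0.2, -1.0]
width: 0.0497
```

```bash
python3 - <<'E'
from h import *
img,P=cloud("wrist"); cv2.imwrite("pics/w3.png",img[...,::-1])
x,y,z=P[...,0],P[...,1],P[...,2]
def rect(n,g):
    Q=P[g]
    if len(Q)>20:
        r=cv2.minAreaRect((Q[:,:2]*1000).astype(np.float32)); print(n,len(Q),np.round(r[0],1),np.round(r[1],1),round(r[2],1),Q.min(0).round(4),Q.max(0).round(4))
box=(np.abs(x-.4885)<.14)&(np.abs(y+.207)<.1)
rect("handle",box&(z>.15)&(z<.18)&(x<.52)); rect("low",box&(z>.025)&(z<.042)); rect("pair",box&(z>.052)&(z<.065)&(x>.5)); 
rect("held",(np.hypot(x-.556,y+.199)<.05)&(z>.22)&(z<.28))
img,P=cloud("side"); x,y,z=P[...,0],P[...,1],P[...,2]
hsv=cv2.cvtColor(img,cv2.COLOR_RGB2HSV)
rect("heldside",(np.hypot(x-.556,y+.199)<.05)&(z>.205)&(z<.245)&(hsv[...,1]>110))
to((.556,-.199,.25,-173.3),(.556,-.199,.095,-173.3))
E
```

```text
handle 3003 [ 490.5 -207. ] [ 15.5 103.5] 7.0 [ 0.4767 -0.2584  0.1661] [ 0.5042 -0.155   0.1707]
low 4123 [ 488.3 -207.3] [212.7 119.3] 6.8 [ 0.3766 -0.2779  0.025 ] [ 0.6008 -0.1369  0.042 ]
pair 2105 [ 552.5 -199.7] [51.3 88. ] 7.5 [ 0.5235 -0.2465  0.052 ] [ 0.5835 -0.153   0.0602]
held 10925 [ 557.1 -198.1] [62.2 82.9] 6.2 [ 0.5243 -0.2405  0.2202] [ 0.5906 -0.1581  0.2799]
heldside 177 [ 547.3 -184. ] [76.9 46.7] 37.0 [ 0.5238 -0.2258  0.2189] [ 0.5861 -0.1543  0.2449]
t 8.05 grasp pt [ 0.5561 -0.1969  0.2495] yaw -173.0 z-axis [-0.  0. -1.] F [-0.3  0.  -1.2] w 0.0497
 to (0.556, -0.199, 0.25, -173.3) -> [ 0.0004 -0.002  -0.0005] 0.3
 to (0.556, -0.199, 0.095, -173.3) -> [ 0.0004 -0.002   0.1545] 0.3
```

View pics/w3.png

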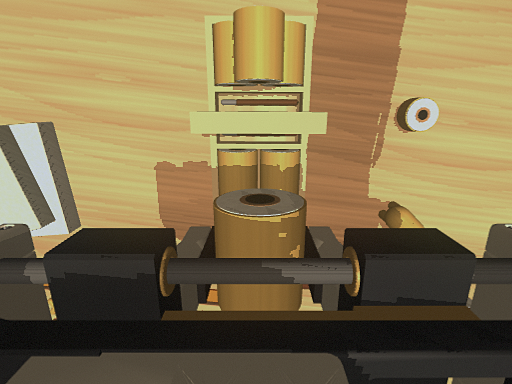

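The wrist view shows the handle at (258,122) and the pair's near ends at (258,160), with the held roll squarely in line at (260,240). I descend in two stages.

>>> play_rows:
  targets:
    - [[0,-0.002,0.03,0.3],[0,-0.002,0.075,0.3],[0,-0.002,0.115,0.3],[0,-0.002,0.14,0.3],[0,-0.002,0.15,0.3]]

```text
t: 8.68
eef_pos: [0.5563, -0.1987, 0.2573]
ee_rot: [3.141, -0.002, -3.025]
force: [-0.3, 0.3, -0.5]
width: 0.0497
```

>>> play_rows:
  targets:
    - [[0,0,0,0],[0,0,0,0]]

```text
t: 8.93
eef_pos: [0.5572, -0.1994, 0.26]
ee_rot: [-3.141, 0.002, -3.026]
force: [0.3, -0.1, -0.5]
width: 0.0498
```

```bash
python3 - <<'E'
from h import *
img,P=cloud("side"); np.savez("s4.npz",img=img,P=P); x,y,z=P[...,0],P[...,1],P[...,2]
c=img[100:260,270:450]; cv2.imwrite("pics/s4.png",cv2.resize(c,None,fx=3.5,fy=3.5,interpolation=cv2.INTER_CUBIC)[...,::-1])
to((.5565,-.199,.0995,-173.3))
E
```

```text
t 8.97 grasp pt [ 0.5575 -0.1995  0.101 ] yaw -173.38 z-axis [ 0.002 -0.    -1.   ] F [ 0.4 -0.4 -0.5] w 0.05
 to (0.5565, -0.199, 0.0995, -173.3) -> [0.0006 0.0005 0.0015] -0.08
```

View pics/s4.png

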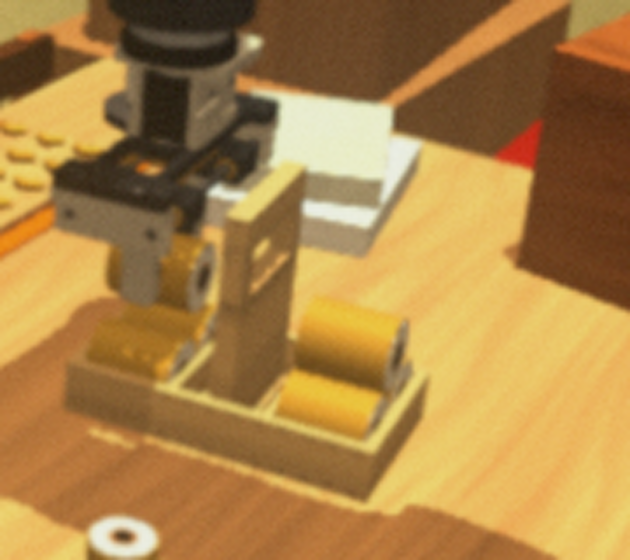

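The held roll sits directly above the pair, in line, with the handle clear of the gripper. I continue down in small steps and watch the force.

>>> play_rows:
  targets:
    - [[0.001,0,0.005,0],[0.001,0,0.01,0],[0.001,0,0.013,0],[0.001,0,0.016,0],[0.001,0,0.016,0]]

```text
t: 9.6
eef_pos: [0.5555, -0.1997, 0.2423]
ee_rot: [3.141, -0.001, -3.027]
force: [0.4, -0.2, -0.3]
width: 0.0497
```

>>> play_rows:
  targets:
    - [[0,0,0.0007,0],[0,0,0.0014,0],[0,0,0.002,0],[0,0,0.002,0],[0,0,0.002,0]]

```text
t: 10.22
eef_pos: [0.5558, -0.1996, 0.2416]
ee_rot: [-3.141, 0.001, -3.026]
force: [-1.8, 1.8, 7.4]
width: 0.0495
```

>>> play_rows:
  targets:
    - [[0,0,-0.0005,0],[0,0,-0.0005,0],[0,0,-0.0005,0]]

```text
t: 10.6
eef_pos: [0.5558, -0.1996, 0.2416]
ee_rot: [-3.141, 0.001, -3.026]
force: [-0.5, 2.6, 5.6]
width: 0.0494
```

>>> play_rows:
  targets:
    - [[0,0.0007,-0.0003,0],[0,0.0007,-0.0003,0],[0,0.0007,-0.0003,0]]

```text
t: 10.98
eef_pos: [0.5557, -0.199, 0.2415]
ee_rot: [-3.142, 0.0, -3.027]
force: [0.3, -0.2, 2.3]
width: 0.0494
```

The roll now sits centred with only a light contact force, so I release it.

>>> play_rows:
  targets:
    - [[0,0,0,0],[0,0,0,0],[0,0,0,0],[0,0,0,0],[0,0,0,0]]
  grip: 0

```text
t: 11.6
eef_pos: [0.5555, -0.199, 0.2414]
ee_rot: [3.142, -0.0, -3.027]
force: [-0.0, 0.8, 0.8]
width: 0.0873
```

>>> play_rows:
  targets:
    - [[0,0,-0.01,0],[0,0,-0.03,0],[0,0,-0.07,0],[0,0,-0.12,0],[0,0,-0.17,0]]

```text
t: 12.22
eef_pos: [0.5552, -0.199, 0.4139]
ee_rot: [-3.141, 0.001, -3.027]
force: [1.0, 0.6, -0.9]
width: 0.0874
```

```bash
python3 - <<'E'
from h import *
img,P=cloud("wrist"); cv2.imwrite("pics/w5.png",img[...,::-1])
img2,P2=cloud("side"); cv2.imwrite("pics/s5.png",img2[...,::-1])
a=img; b=cv2.resize(img2[100:260,270:450],(432,384)); v=np.hstack([a,b]); cv2.imwrite("pics/v5.png",cv2.resize(v,(800,int(800*384/v.shape[1])))[...,::-1])
for n,P in (("wrist",P),("side",P2)):
    x,y,z=P[...,0],P[...,1],P[...,2]
    u=(x-.489)*.9932+(y+.207)*.1167; w=(x-.489)*.1167-(y+.207)*.9932  # caddy y, caddy x
    def rect(m,g):
        Q=P[g]
        if len(Q)>20:
            r=cv2.minAreaRect((Q[:,:2]*1000).astype(np.float32)); print(n,m,len(Q),np.round(r[0],1),np.round(r[1],1),round(r[2],1),"u",np.percentile(u[g],[1,50,99]).round(4),"w",np.percentile(w[g],[1,50,99]).round(4),"zmax",np.percentile(Q[:,2],98).round(4))
    box=(abs(u)<.13)&(abs(w)<.08)
    rect("handle",box&(z>.15)&(z<.18)&(abs(u)<.03)); rect("new",box&(z>.085)&(z<.115)&(u>.025)); rect("old",box&(z>.085)&(z<.115)&(u<-.025))
to((.489,-.207,.26,-83.2),(.489,-.207,.155,-83.2))
E
```

```text
wrist handle 2914 [ 493.7 -208.9] [ 15.9 103.3] 6.6 u [-0.0034  0.004   0.0123] w [-0.048   0.0019  0.0528] zmax 0.1768
wrist new 2452 [ 561.3 -201. ] [61.6 49. ] 7.7 u [0.0422 0.0696 0.1023] w [-0.0214  0.0021  0.0264] zmax 0.1092
wrist old 3557 [ 427.2 -217.1] [62.  49.1] 6.7 u [-0.0924 -0.0633 -0.0322] w [-0.0212  0.0029  0.0265] zmax 0.1081
side handle 306 [ 489.1 -207.1] [ 18.  107.4] 6.2 u [-0.0084 -0.0036  0.0089] w [-0.0533 -0.0129  0.0515] zmax 0.1699
side new 311 [ 554.9 -191.6] [64. 43.] 15.5 u [0.0381 0.0647 0.0976] w [-0.0259 -0.0124  0.0123] zmax 0.1015
side old 351 [ 421.4 -211.4] [61.1 46. ] 8.1 u [-0.0976 -0.0694 -0.0379] w [-0.0246 -0.0129  0.0124] zmax 0.1014
t 12.32 grasp pt [ 0.5582 -0.1998  0.2599] yaw -173.37 z-axis [ 0.011 -0.002 -1.   ] F [ 0.6  0.3 -0.6] w 0.0875
 to (0.489, -0.207, 0.26, -83.2) -> [ 0.068   0.0003 -0.0008] -90.17
 to (0.489, -0.207, 0.155, -83.2) -> [0.069  0.0006 0.1042] -90.17
```

View pics/v5.png

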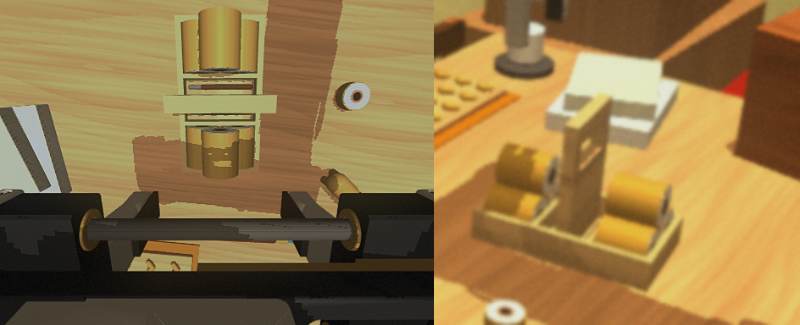

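The new roll rests in the gap, and both ends show matching pyramids. Relative to the handle it is 68 mm along caddy y, centred within 1 mm and within 1° of square. Next I go to the handle.

>>> play_rows:
  targets:
    - [[0.014,0,0,-10],[0.028,0,0,-20],[0.042,0,0,-30],[0.056,0,0,-40],[0.068,0,0,-50]]

```text
t: 12.95
eef_pos: [0.4873, -0.2068, 0.4121]
ee_rot: [-3.141, 0.0, -2.148]
force: [-0.4, -0.3, 0.6]
width: 0.0875
```

>>> play_rows:
  targets:
    - [[0,0,0,-10],[0,0,0,-20],[0,0,0,-30],[0,0,0,-40.2],[0,0,0,-40.2]]

```text
t: 13.58
eef_pos: [0.4879, -0.2068, 0.4119]
ee_rot: [-3.141, -0.0, -1.454]
force: [-0.1, -0.2, 0.1]
width: 0.0874
```

>>> play_rows:
  targets:
    - [[0,0,0,0],[0,0,0,0],[0,0,0,0]]

```text
t: 13.95
eef_pos: [0.488, -0.2068, 0.4115]
ee_rot: [3.142, -0.0, -1.454]
force: [0.6, -0.5, -0.6]
width: 0.0882
```

```bash
python3 - <<'E'
from h import *
for n in ("wrist","top"):
    img,P=cloud(n)
    if n=="wrist": cv2.imwrite("pics/w6.png",img[...,::-1])
    x,y,z=P[...,0],P[...,1],P[...,2]
    u=(x-.489)*.9932+(y+.207)*.1167; w=(x-.489)*.1167-(y+.207)*.9932
    g=(abs(u)<.04)&(abs(w)<.08)&(z>.155)&(z<.18); Q=P[g]
    if len(Q)>20:
        r=cv2.minAreaRect((Q[:,:2]*1000).astype(np.float32)); print(n,len(Q),np.round(r[0],1),np.round(r[1],1),round(r[2],1),np.percentile(Q[:,2],[2,50,98]))
to((.489,-.207,.155,-83.2))
E
```

```text
wrist 2238 [ 490.2 -209.2] [ 16.  100.1] 6.8 [0.1666062  0.16810839 0.16949561]
t 14.05 grasp pt [ 0.488  -0.2068  0.2525] yaw -83.25 z-axis [-0.  0. -1.] F [-0.1 -0.5 -0.2] w 0.0878
 to (0.489, -0.207, 0.155, -83.2) -> [ 0.0003 -0.001   0.0975] -0.05
```

View pics/w6.png

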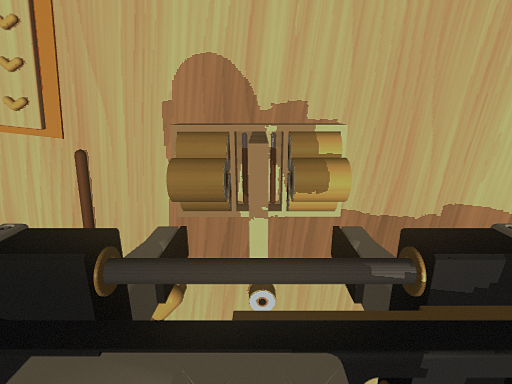

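The handle lies centred between the fingers at (258,240), so I descend and grip it.

>>> play_rows:
  targets:
    - [[0,-0.0012,0.025,0],[0,-0.0012,0.055,0],[0,-0.0012,0.08,0],[0,-0.0012,0.093,0],[0,-0.0012,0.0975,0]]

```text
t: 14.68
eef_pos: [0.4892, -0.2067, 0.3135]
ee_rot: [3.141, -0.0, -1.452]
force: [0.3, 0.3, 0.6]
width: 0.0874
```

>>> play_rows:
  targets:
    - [[0,0,0,0],[0,0,0,0],[0,0,0,0],[0,0,0,0],[0,0,0,0]]
  grip: 255
  newtons: 15

```text
t: 15.3
eef_pos: [0.4892, -0.2066, 0.3141]
ee_rot: [-3.141, -0.0, -1.452]
force: [-1.3, -0.3, 0.4]
width: 0.0431
```

>>> play_rows:
  targets:
    - [[0,0,0,0],[0,0,0,0],[0,0,0,0],[0,0,0,0],[0,0,0,0]]
  newtons: 40

```text
t: 15.92
eef_pos: [0.4891, -0.2066, 0.3139]
ee_rot: [3.141, 0.0, -1.452]
force: [0.3, -0.0, -0.4]
width: 0.0157
```

Gripped at 15.7 mm. I lift gently.

>>> play_rows:
  targets:
    - [[0,0,0,0],[0,0,-0.001,0],[0,0,-0.003,0],[0,0,-0.006,0],[0,0,-0.01,0]]

```text
t: 16.55
eef_pos: [0.4891, -0.2066, 0.324]
ee_rot: [3.141, 0.0, -1.452]
force: [-0.8, -0.2, -6.1]
width: 0.0155
```

>>> play_rows:
  targets:
    - [[0,0,-0.004,0],[0,0,-0.007,0],[0,0,-0.009,0],[0,0,-0.01,0],[0,0,-0.01,0]]

```text
t: 17.18
eef_pos: [0.4892, -0.2066, 0.334]
ee_rot: [3.142, 0.0, -1.452]
force: [-0.1, -0.2, -6.1]
width: 0.0157
```

```bash
cat > lev.py <<'E'
from h import *
import sys
img,P=cloud("side"); t,PT=cloud("top")
v=np.hstack([cv2.resize(img[60:260,270:450],(432,480)),cv2.resize(t[160:310,280:400],(360,450)).repeat(1,0)[:450] if 0 else cv2.resize(t[160:310,280:400],(368,480))])
cv2.imwrite(f"pics/{sys.argv[1]}.png",v[...,::-1])
s=arm.get_state(); dz=s["eef_pos"][2]-.3139
x,y,z=PT[...,0],PT[...,1],PT[...,2]
u=(x-.489)*.9932+(y+.207)*.1167; w=(x-.489)*.1167-(y+.207)*.9932
# rim top plane: outermost band
z=z-dz
g=(abs(z-.038)<.012)&(abs(u)<.112)&(abs(w)<.064)&((abs(u)>.101)|(abs(w)>.0525))
A=np.c_[u[g],w[g],np.ones(g.sum())]; c=np.linalg.lstsq(A,z[g],rcond=None)[0]
print("rim n",g.sum(),"tilt deg",np.degrees(c[:2]).round(2),"rim height minus lift",c[2].round(4),"lift",dz.round(4))
to((.489,-.207,.255,-83.2))
print("moment",np.round(s["moment"],3))
E
python3 lev.py l1
```

```text
rim n 191 tilt deg [-0.01  0.5 ] rim height minus lift 0.0371 lift 0.0199
t 17.27 grasp pt [ 0.4891 -0.2066  0.1748] yaw -83.22 z-axis [-0.  0. -1.] F [-0.1  0.4 -6.6] w 0.0158
 to (0.489, -0.207, 0.255, -83.2) -> [ 0.0003  0.0002 -0.0802] -0.02
moment [-0.005  0.112 -0.03 ]
```

View pics/l1.png

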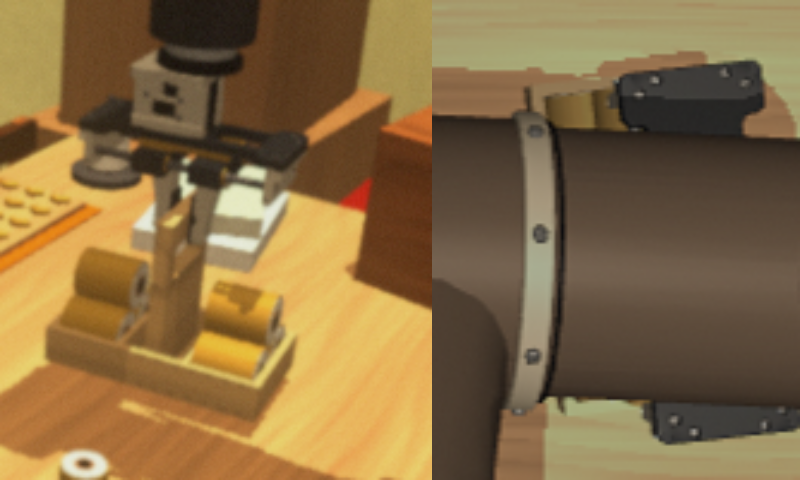

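The caddy is 2 cm up and level, with both pyramids intact, and the weight of about 6.2 N fits all six rolls. I raise it the rest of the way.

>>> play_rows:
  targets:
    - [[0,0,-0.002,0],[0,0,-0.006,0],[0,0,-0.012,0],[0,0,-0.018,0],[0,0,-0.025,0]]

```text
t: 17.9
eef_pos: [0.4892, -0.2066, 0.3595]
ee_rot: [-3.141, -0.0, -1.452]
force: [-0.9, -0.2, -6.8]
width: 0.0158
```

>>> play_rows:
  targets:
    - [[0,0,-0.007,0],[0,0,-0.014,0],[0,0,-0.021,0],[0,0,-0.028,0],[0,0,-0.035,0]]

```text
t: 18.52
eef_pos: [0.4892, -0.2066, 0.3944]
ee_rot: [3.142, 0.0, -1.452]
force: [0.3, -0.1, -6.3]
width: 0.0157
```

>>> play_rows:
  targets:
    - [[0,0,-0.007,0],[0,0,-0.013,0],[0,0,-0.018,0],[0,0,-0.021,0],[0,0,-0.022,0]]

```text
t: 19.15
eef_pos: [0.4892, -0.2066, 0.4161]
ee_rot: [-3.142, 0.0, -1.452]
force: [-0.4, 0.2, -6.5]
width: 0.0156
```

>>> play_rows:
  targets:
    - [[0,0,0,0],[0,0,0,0],[0,0,0,0],[0,0,0,0],[0,0,0,0]]

```text
t: 19.77
eef_pos: [0.4892, -0.2066, 0.4159]
ee_rot: [3.142, -0.0, -1.452]
force: [0.1, 0.4, -6.4]
width: 0.0153
```

```bash
python3 lev.py l2; python3 - <<'E'
from h import *
for q in ("narrow_roll","elephant"): print(q,[(np.round(r["xyz"],3),round(r["score"],2)) for r in finder.find_in("top",q)][:2])
E
```

```text
rim n 115 tilt deg [-0.06 -0.09] rim height minus lift 0.037 lift 0.1021
t 19.88 grasp pt [ 0.4892 -0.2066  0.257 ] yaw -83.22 z-axis [ 0. -0. -1.] F [ 0.   0.3 -6.9] w 0.0156
 to (0.489, -0.207, 0.255, -83.2) -> [0.0003 0.0002 0.002 ] -0.02
moment [-0.014  0.159  0.039]
narrow_roll []
elephant [(array([0.613, 0.008, 0.045]), 0.63), (array([0.742, 0.137, 0.074]), 0.42)]
```

View pics/l2.png

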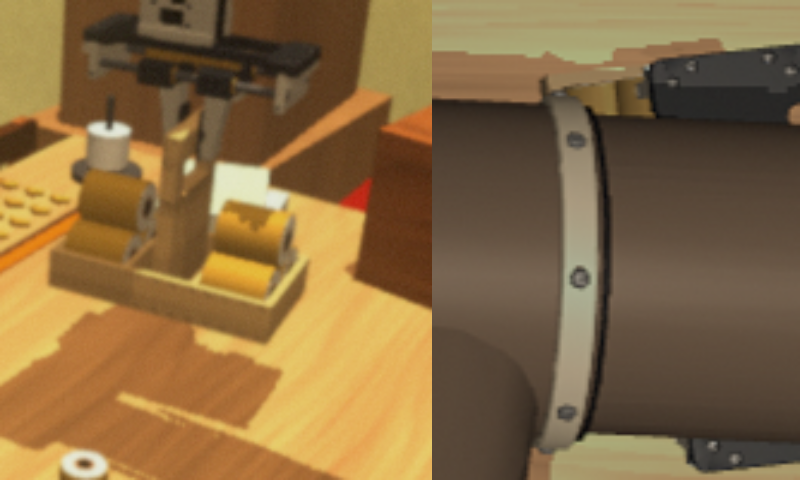

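The caddy hangs level 10 cm up with both pyramids intact, and the narrow roll stands undisturbed at (83,470).

```bash
python3 -c "
from station import job_done
job_done()"
```

```text
the job is handed in; nothing more can be done
```

The last roll is in the gap, and the arm is holding the caddy level about 10 cm above the table. I handed the job in at about 20 s of the 58 s allowed.

- **Roll placement:** I gripped the roll with 8 N and lowered it until it touched the pair. I then shifted it 0.7 mm to balance the contact force and let go. It rests 68 mm from the handle, centred to within 1 mm and about 1° from square.
- **Lift:** The handle was gripped at its middle with 40 N. The caddy is 102 mm up and tilted about 0.1°. The measured weight of about 6.4 N fits all six rolls, and both pyramids show intact in the side picture.
- **Other things on the table:** The elephant is within about 2 mm of where it started. The network did not find the narrow roll in the last top picture, but it stands in its place in the side view. I did not measure the jar, cup or burnisher again; the arm never went near them.
- **Disagreements:** The cameras differed by 1–3 mm on positions. At 2 cm up, the tilt about one axis read 0.5°, from a rim partly hidden by the arm. The final reading about that axis was 0.1°, also with the rim partly hidden.

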